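# Show the tube's screw cap to the inspection camera beside the reference vial

### The job

The inspection camera is to compare two screw caps. First stand the vial upright on the small round pedestal of the camera station and let go of it; then pick up the capped tube that lies on the bench and hold it in the air with its cap end facing squarely into the camera lens, centred on the line of sight and 8 cm in front of the lens. Finish while still holding the tube there, still and touching nothing else, and do not push the camera, the marker pen, the petri dish or the bottle out of place.

Things in the scene. Friction and masses are not known exactly. Their poses are not given: they have to be found in the camera images.
- station: camera station fixed to the bench. Origin on the bench, z up, +x along its 6 mm base plate (x -20 to 162, y -115 to 35 mm) to a column at x = 148 mm, 228 mm tall; camera and fork fill x 60 to 170, y -40 to 40, z 160 to 240 mm; pedestal at x = 0, y = -85 mm. Place and yaw vary; the camera looks roughly to the robot's right.
- pedestal_top (a point): centre of the top of the pedestal: a flat round disc 34 mm across on a thin post, its top 80 mm above the bench. Axes as those of the station.
- lens (a point): centre of the front glass of the camera's round black lens barrel (34 mm across). The camera looks along this frame's -x axis, slantwise down (20 to 36 degrees below level, it varies); y is level. The viewing point, 80 mm in front of the glass, is (-80, 0, 0) mm here. The head tilts in its fork if pushed.
- vial: the small vial: round glass body 25 mm across and 50 mm tall with a 20 mm wide screw cap, 60 mm tall in all, about 20 g. It stands upright on the bench; origin at the centre of its underside, z up along its axis.
- tube: the capped tube: slender conical centrifuge tube lying on the bench, 120 mm long and 21 mm thick (grips like a bar 20 mm wide with flat sides and 21 mm tall; it does not roll), about 18 g. Origin on its underside, halfway along; its y axis runs along the tube towards the pointed nose, away from the screw cap; z up as it lies.
- tube_cap_end (a point): centre of the flat outer end of the tube's screw cap (at y = -59 mm from the tube's middle; the nose is at +61 mm). Axes as those of the tube.
- tube_middle (a point): point on the tube's long axis halfway along, a good place to grip. Axes as those of the tube.
- magnifier_lamp_turn (a joint): turn of the bench lamp's arm about its foot (rad), swung aside to the robot's right; no part of the job, keep clear of it. Its elbow leans in over x = 0.70, y = -0.11 m, up to 0.57 m high, and from there its arm runs to about x = 0.63, y = -0.52 at 0.53 m height. The light box behind the vial is 135 mm tall, its front running from x = 0.51, y = -0.51 to x = 0.66, y = -0.27.
- pen: bystander: marker pen lying on the bench, 126 mm long, 13 mm thick
- petri: bystander: petri dish, 58 mm across, 13 mm tall
- bottle: bystander: glass bottle with a cap, 69 mm across, 129 mm tall
There are look-alikes about, which are no part of the job. What is shaped like the vial but blue or purple is not meant.

How it is judged:
On the way, in this order (a step that is already met when the one before it is completed fails the run):
1. the vial stands upright on the pedestal and has been let go (distance between vial and pedestal_top below 0.011 m and angle between vial's own z axis and vertical below 0.1 rad and contact force between vial and station above 0.05 N and contact force between vial and the arm below 0.05 N and contact force between vial and the fingers below 0.05 N), for 0.3 s.
2. the tube is held up in the fingers, clear of the bench (height (world z) of tube_middle above 0.06 m and contact force between tube and the fingers above 0.5 N), for 0.2 s.
At the end, for the whole second after the job is handed in: Vial upright (6 degrees), released, on the pedestal, within 11 mm of its centre. Tube held still in the air by the fingers alone, cap towards the lens: cap end 80 mm (+-13) in front of it, within 12 mm of the line of sight each way, tube within 10 degrees of that line (all of step 1 and contact force between vial and tube below 0.05 N and contact force between tube and the fingers above 0.5 N and contact force between tube and station below 0.05 N and x of tube_cap_end in the frame of lens between -0.093 and -0.067 m and y of tube_cap_end in the frame of lens between -0.012 and 0.012 m and z of tube_cap_end in the frame of lens between -0.012 and 0.012 m and x of tube_middle in the frame of lens below -0.11 m and angle between the y axis of tube and the x axis of lens, either way round below 0.17 rad and linear speed of tube below 0.02 m/s and angular speed of tube below 0.15 rad/s); the arm keeps its last pose, push and grip.
It fails at once if the vial is knocked over or dropped on its side (angle between vial's own z axis and vertical above 0.7 rad).
It fails at once if the camera head is pushed out of its aim (distance of lens from where it was at the start of the episode above 0.006 m).
It fails at once if a bystander is displaced by more than 3 cm (distance of any of pen, petri, bottle from where it was at the start of the episode above 0.03 m).
It also fails if it takes over 56 s, if anything falls off the work surface, if the arm or the gripper's body presses on something with over 40 N, if the wrist force passes 120 N, or if a joint passes its speed limit or range.

### The arm

A 6-joint arm with a two-finger parallel gripper is mounted at the origin on a cart in front of the work surface, level with it; the furniture and walls round the work are solid. World frame = base frame: x ahead of the robot, y to its left, z up, the work surface at z = 0. Lengths are in m, angles in rad, forces in N, time in s.
With the tool pointing down it reaches from about 0.375 to 0.9 m from the base axis. Payload 3.1 kg.
Tool frame: the origin (TCP) lies on the centre line of the jaws, within the pads' length; the fingertips stand 19 mm ahead of it and the grasp point (between the pads) is the TCP; z points along the fingers, y is the line along which they close (so a half turn about z gives the same grasp; the last joint's range is limited). The gripper opens to 85 mm and grips with 20 to 120 N. Pads are 22 mm wide; open, the fingers measure 114 mm over their backs; the gripper's body (76 mm by 85 mm) begins 54 mm behind the grasp point. The pads swing forward as they close: fully open they stand 13 mm farther back than shut.
Start: joints at [1.073, 0.527, 1.433, -0, 1.181, -0.178], TCP at [0.196, 0.593, 0.25] pointing down, gripper open.
Joint ranges: [-3.08, 3.08], [-0.75, 2.2], [0.22, 2.44], [-1.43, 4.57], [0, 2.65], [-2.85, 2.85]. Speed limits (rad/s): [2.79, 2.79, 3.14, 3.14, 3.14, 3.14].

### API

Orientations are given as a unit quaternion [x, y, z, w].
In Python, from station import manip gives the robot as it stands.
- The arm moves only by the tool servo_tool, never from a script. Its argument "rows" is a list that holds one entry, the list of rows, each a list of 7 numbers: the turn, a rotation vector about the tool's x, y, z in degrees, then the shift along the tool's x, y, z in m, then the gripper command: -1 is shut, 1 is fully open, values between are in proportion. In form: [[[wx, wy, wz, tx, ty, tz, jaw], ...]]. A call has 1 to 8 rows; each row shifts and turns the commanded pose from where the row before left it, along the tool's axes as they then stand; what a row does not reach is not made up. A row lasts 1/12 s, in which the tool goes at most 41.7 mm and 7.16 degrees, less where a joint would pass 70% of its speed; a pose out of reach is approached as far as the arm can. A call is refused whole if a number of a shift passes 0.0417 or a number of a turn 7.16, either way. A call with a gripper value outside its range is refused whole. The fingers move at their own pace and stop on an object; "squeeze" is the grip in N (left out, the last holds). Time passes only in rows, so rows that do not move let the fingers close. It gives the time, the measured TCP pose, the force, the opening and the grip force at its end, in the units of the state.
- manip.sense(): the state, without advancing time (a new reading comes with each control period).
- manip.snapshot(name): name is "scene" or "top"; returns the picture (480x640x3 uint8, blue, green, red); there is no depth.
- manip.camera_info(name): a dict with "K" (3x3 intrinsics, pixels), "camera_from_world" (4x4, takes a point from world to camera coordinates). Camera axes: x right, y down, z forward; pixel columns grow to the right and rows downward; lengths in m; the calibration is good to about 2 mm. A picture is of the moment at which its call begins. camera_info takes no time and is no camera call.
- manip.sign_off(): hands the job in; it is judged then, once.
The state is a dict: "t": time; "q": joint angles; "qd": joint speeds; "tau": joint torques, N m; "tcp_pos": TCP position; "tool_rot": TCP orientation; "force": force on the tool from outside, world axes, zero at the start; "ft_torque": the same for the moment, N m; "finger_gap": opening from 0.0 (shut) to 1.0 (fully open); "gripper_force": force on a finger pad.
Only numpy, scipy, OpenCV 4.12 (cv2) and the standard library are available. Lean on these libraries where they do the work, as an engineer would, in place of code of your own. Each camera call takes 0.05 s, during which the arm holds its last target. There are 200 camera calls.

## Working session

There is one attempt and no reset: what is moved stays moved. The work goes in short steps, Python scripts to look and compute and a tool call to move; the robot and the scene stay as the last step left them, time stands still between calls to the robot, and variables do not carry over. Pictures are saved under pics/ and viewed, at most 13 in all, crops included, and the job is handed in when it is done.

Besides the shell and the picture viewer there is one more tool, called as a command line: name --argument value ..., lists and objects as JSON in quotes. servo_tool: Moves the arm, as the interface text tells. Its arguments: {"type":"object","properties":{"rows":{"type":"array","items":{"type":"array","items":{"type":"array","items":{"type":"number"}}}},"squeeze":{"type":"number"}},"required":["rows"]}

```bash
mkdir -p pics; python3 - <<'E'
from station import manip
import cv2
for n in("scene","top"):
    cv2.imwrite(f"pics/{n}0.png",manip.snapshot(n)); c=manip.camera_info(n); print(n,c["K"],c["camera_from_world"])
print(manip.sense())
E
```

```text
scene [[619.95689025   0.         328.89574266]
 [  0.         619.95689025 235.74329493]
 [  0.           0.           1.        ]] [[ 0.7501362  -0.66126869  0.00440396 -0.53654408]
 [-0.34209408 -0.39375003 -0.85318963  0.2418478 ]
 [ 0.56592166  0.63850186 -0.52158226  1.04536235]
 [ 0.          0.          0.          1.        ]]
top [[579.23354256   0.         321.50503716]
 [  0.         579.23354256 235.48649189]
 [  0.           0.           1.        ]] [[-0.0217348  -0.99967282  0.01348523 -0.19276859]
 [-0.99016103  0.01965907 -0.13854476  0.56903056]
 [ 0.13823432 -0.0163638  -0.99026436  1.06689498]
 [ 0.          0.          0.          1.        ]]
{'t': 0.1, 'q': array([ 1.07349473e+00,  5.28357082e-01,  1.43378890e+00,  3.42501392e-05,
        1.18140641e+00, -1.78488368e-01]), 'qd': array([-0.00042285, -0.0024301 , -0.00428477, -0.00049535, -0.00081952,
        0.00082375]), 'tau': array([-1.16526833e-03, -4.43307030e+01, -1.78586876e+01, -3.11346557e-04,
        3.99330806e-03, -2.75131572e-05]), 'tcp_pos': array([0.19555907, 0.59297139, 0.24943666]), 'tool_rot': array([ 1.58738728e-01,  9.87320138e-01, -9.19212489e-04, -3.39769780e-04]), 'force': array([ 0.06590794,  0.2430874 , -0.10342732]), 'ft_torque': array([ 0.03767429,  0.01050492, -0.00711704]), 'gripper_force': 0.0, 'finger_gap': 1.0001981173824883}
```

View pics/scene0.png

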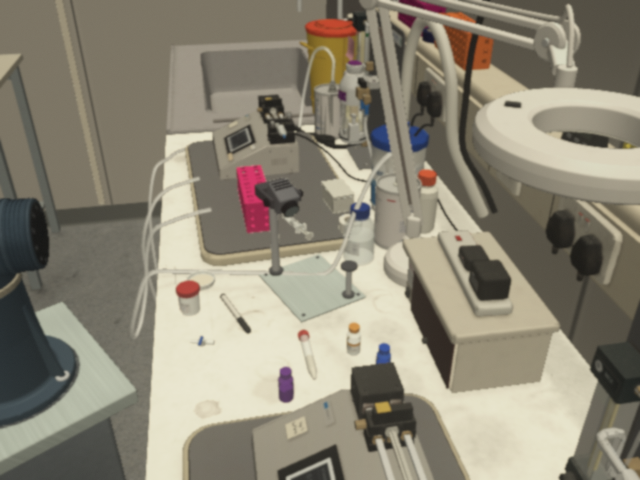

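View pics/top0.png

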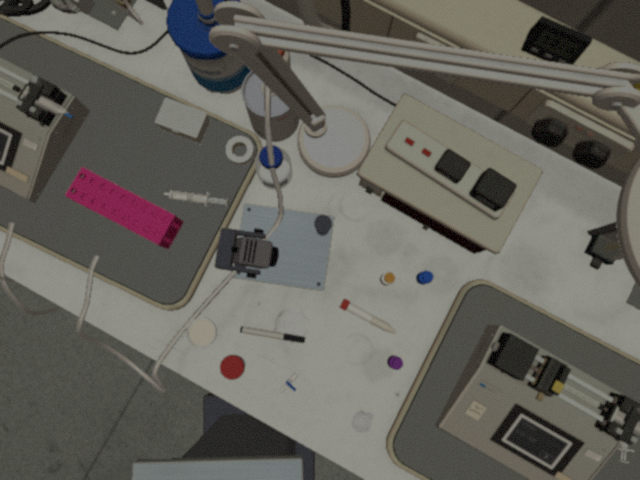

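Scene view: candidates for the vial are orange-capped (354,340), blue (384,355) and purple (286,384). In the top view they are (388,279), (425,277) and (395,362). By description I choose the orange-capped one. The only tube is the red-capped one at scene (307,353), top (367,316). The station plate is at top (285,245) with its pedestal at (323,225), and the camera head is at (250,250). I'll check the choice in a close crop.

```bash
python3 - <<'E'
import cv2,numpy as np
t=cv2.imread("pics/top0.png"); s=cv2.imread("pics/scene0.png")
a=cv2.resize(t[190:345,205:445],None,fx=3.3,fy=3.3,interpolation=cv2.INTER_CUBIC)
cv2.imwrite("pics/ctop.png",a)
b=cv2.resize(s[165:395,240:400],None,fx=2.6,fy=2.6,interpolation=cv2.INTER_CUBIC)
b=cv2.resize(s[165:395,180:410],None,fx=2.6,fy=2.6,interpolation=cv2.INTER_CUBIC)
cv2.imwrite("pics/cscene.png",b)
E
```

```text
(no output)
```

View pics/ctop.png

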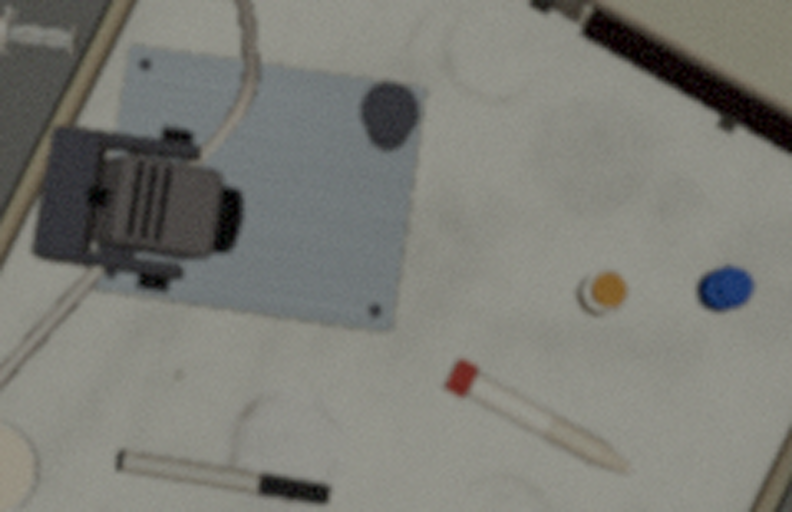

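View pics/cscene.png

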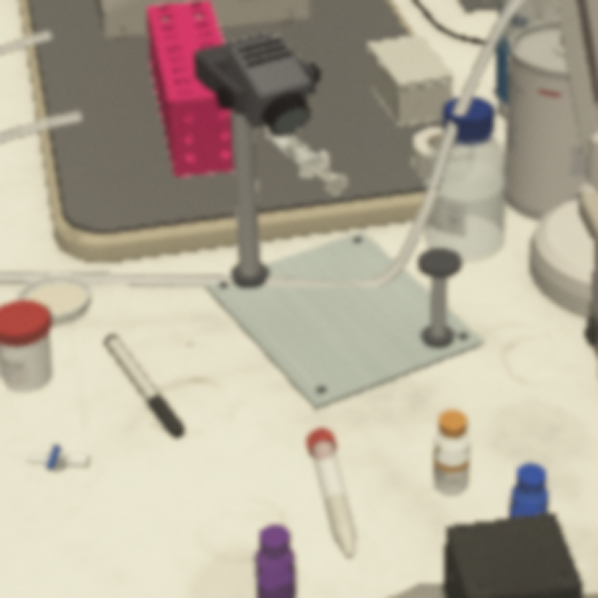

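Both crops confirm it: the orange-capped white vial is at top (389,278), and the tube has its red cap at top (345,304) and nose at (396,332). The plate corners, pedestal disc (323,225) and lens barrel at about (276,256) are clear. Next I'll measure and zoom into the head.

```bash
cat > h.py <<'E'
import numpy as np, cv2
from station import manip
CI={n:manip.camera_info(n) for n in("scene","top")}
def ray(n,px):
    K=np.array(CI[n]["K"]);T=np.array(CI[n]["camera_from_world"]);R,t=T[:3,:3],T[:3,3]
    d=R.T@np.linalg.solve(K,[px[0],px[1],1.]);return -R.T@t,d/np.linalg.norm(d)
def onz(n,px,z):
    o,d=ray(n,px);return o+d*(z-o[2])/d[2]
def tri(ps,pt):
    (o1,d1),(o2,d2)=ray("scene",ps),ray("top",pt)
    s=np.linalg.lstsq(np.c_[d1,-d2],o2-o1,rcond=None)[0]
    a,b=o1+s[0]*d1,o2+s[1]*d2;return (a+b)/2,np.linalg.norm(a-b)
def proj(n,P):
    K=np.array(CI[n]["K"]);T=np.array(CI[n]["camera_from_world"]);p=K@(T[:3,:3]@P+T[:3,3]);return p[:2]/p[2]
def blob(im,lo,hi,box):
    x0,y0,x1,y1=box;m=cv2.inRange(cv2.cvtColor(im[y0:y1,x0:x1],cv2.COLOR_BGR2HSV),np.array(lo),np.array(hi))
    n,l,st,c=cv2.connectedComponentsWithStats(m)
    if n<2:return None
    k=1+np.argmax(st[1:,4]);return c[k]+[x0,y0],st[k,4],(l==k)
E
python3 - <<'E'
from h import *
np.set_printoptions(precision=4,suppress=True)
t=cv2.imread("pics/top0.png"); s=cv2.imread("pics/scene0.png")
for nm,lo,hi,bt,bs in [("vialcap",(8,110,90),(25,255,255),(375,265,402,292),(340,318,368,335)),("tubecap",(0,100,50),(10,255,255),(335,293,355,315),(294,325,316,345))]:
    a=blob(t,lo,hi,bt);b=blob(s,lo,hi,bs);print(nm,a[:2],b[:2],tri(b[0],a[0]))
    print(onz("top",a[0],.06 if nm[0]=="v" else .0105))
f=lambda x,y:(205+x/3.3,190+y/3.3)
print("nose",onz("top",f(628,471),.0105),"cap",onz("top",f(447,370),.0105))
c=[onz("top",f(*p),.006)[:2] for p in((133,44),(425,88),(393,330))]
A=np.array([[162,-115],[-20,-115],[-20,35]])/1e3;c=np.array(c);print("corners",c)
ca,cc=A.mean(0),c.mean(0);U,_,V=np.linalg.svd((A-ca).T@(c-cc));R=V.T@np.diag([1,np.linalg.det(V.T@U.T)])@U.T
o=cc-R@ca;print("station",o,np.degrees(np.arctan2(R[1,0],R[0,0])),"res",c-(A@R.T+o))
P=np.r_[R@[0,-.085]+o,.08];print("ped",P,proj("top",P),proj("scene",P))
m=cv2.resize(t[222:280,210:290],None,fx=7,fy=7,interpolation=cv2.INTER_CUBIC)
n=cv2.resize(s[165:223,245:310],None,fx=7,fy=7,interpolation=cv2.INTER_CUBIC)
cv2.imwrite("pics/head.png",cv2.resize(cv2.convertScaleAbs(np.hstack([m[:, :560],n]),alpha=2),(798,320)))
# pedestal disc dark blobs
for n_,im,b in(("top",t,(312,212,335,240)),("scene",s,(338,258,362,276))):
    r=blob(im,(0,0,0),(180,255,100),b);print(n_,r[:2],onz(n_,r[0],.08))
E
```

```text
vialcap (array([389.1739, 277.3188]), np.int32(69)) (array([353.6203, 327.3165]), np.int32(79)) (array([ 0.4815, -0.3294,  0.0556]), np.float64(0.0005707930029443825))
[ 0.481  -0.3286  0.06  ]
tubecap (array([344.4906, 304.0943]), np.int32(53)) (array([302.4667, 332.7556]), np.int32(45)) (array([ 0.4341, -0.2463,  0.0167]), np.float64(2.3971511393088237e-05))
[ 0.4343 -0.2466  0.0105]
nose [ 0.3775 -0.3429  0.0105] cap [ 0.4382 -0.2389  0.0105]
corners [[ 0.6372 -0.0553]
 [ 0.607  -0.2303]
 [ 0.4625 -0.2078]]
station [ 0.4981 -0.194 ] 80.60276637976571 res [[-0.0008 -0.0023]
 [-0.0013  0.0022]
 [ 0.0022  0.0002]]
ped [ 0.582  -0.2079  0.08  ] [323.3733 223.383 ] [348.4322 264.8478]
top (array([322.4836, 224.4605]), np.int32(304)) [ 0.58   -0.2062  0.08  ]
scene (array([348.6786, 266.0625]), np.int32(112)) [ 0.5795 -0.2112  0.08  ]
```

View pics/head.png

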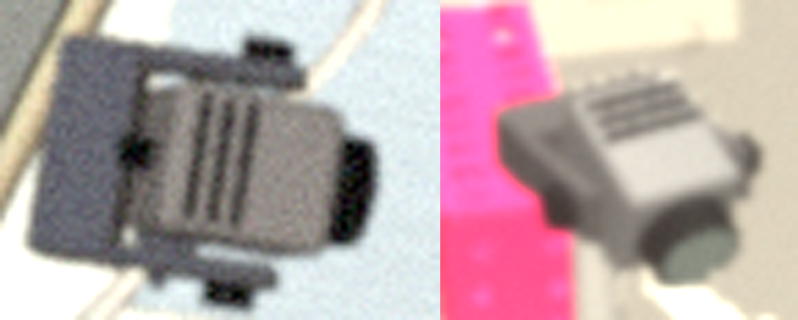

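```bash
python3 - <<'E'
from h import *
np.set_printoptions(precision=4,suppress=True)
T=lambda u,v:(210+u/5.503,222+v/5.517)
S=lambda u,v:(245+(u-440.3)/5.503,165+v/5.517)
for z in(.19,.2,.21):
    a,b=onz("top",T(268,48),z),onz("top",T(230,292),z);d=a-b;print(z,a,b,(a+b)/2,np.degrees(np.arctan2(d[1],d[0]))+90,np.linalg.norm(d))
print("knobA tri",tri(S(748,152),T(268,48)))
yaw=np.radians(80.6);o=np.array([.4981,-.194,0])
for y in(80.6,82,83.5):
    yaw=np.radians(y);ex=np.array([np.cos(yaw),np.sin(yaw),0]);ey=np.array([-ex[1],ex[0],0])
    oo=np.array([.581,-.2075,0])+.085*ey   # from pedestal
    c,d=ray("scene",S(701,250));s=((oo-c)@ey)/(d@ey);L=c+s*d;print(y,"o",oo,"lens",L,"x_st",(L-oo)@ex,proj("top",L),"in panel",(proj("top",L)-[210,222])*5.51)
pts={"front":((682,193),(338,177)),"slat1":((627,92),(198,155)),"slat3":((655,127),(242,160))}
Q={k:tri(S(*a),T(*b)) for k,(a,b) in pts.items()};print(Q)
for k in("slat1","slat3"):
    d=Q["front"][0]-Q[k][0];print(k,np.degrees(np.arctan2(-d[2],np.hypot(d[0],d[1]))),np.degrees(np.arctan2(-d[1],-d[0])))
E
```

```text
0.19 [ 0.5541 -0.0985  0.19  ] [ 0.4813 -0.0868  0.19  ] [ 0.5177 -0.0926  0.19  ] 80.83016713749073 0.07379756648498018
0.2 [ 0.5526 -0.0995  0.2   ] [ 0.4805 -0.0878  0.2   ] [ 0.5166 -0.0936  0.2   ] 80.83016713749075 0.07301906499088158
0.21 [ 0.5511 -0.1004  0.21  ] [ 0.4798 -0.0889  0.21  ] [ 0.5155 -0.0946  0.21  ] 80.8301671374907 0.072240563496783
knobA tri (array([ 0.5527, -0.1005,  0.2051]), np.float64(0.0020240549780043524))
80.6 o [ 0.4971 -0.1936  0.    ] lens [ 0.5072 -0.1326  0.1964] x_st 0.06180225981656506 [279.4797 258.1557] in panel [382.8329 199.2181]
82 o [ 0.4968 -0.1957  0.    ] lens [ 0.5053 -0.1351  0.1981] x_st 0.061167017585612736 [280.9403 259.1788] in panel [390.8809 204.8551]
83.5 o [ 0.4965 -0.1979  0.    ] lens [ 0.5034 -0.1376  0.1998] x_st 0.060677419088241105 [282.4297 260.222 ] in panel [399.0879 210.6034]
{'front': (array([ 0.5114, -0.1199,  0.2115]), np.float64(0.0026731622732376562)), 'slat1': (array([ 0.517 , -0.0822,  0.2331]), np.float64(0.000803935838873962)), 'slat3': (array([ 0.5174, -0.0945,  0.2243]), np.float64(0.0018355116414544262))}
slat1 29.584798570615124 81.69824192373616
slat3 26.310142271244363 76.88068236954535
```

```bash
python3 - <<'E'
from h import *
A=np.mean([manip.snapshot("scene").astype(float) for _ in range(6)],0);B=np.mean([manip.snapshot("top").astype(float) for _ in range(6)],0)
np.save("A.npy",A);np.save("B.npy",B)
f=lambda im,x,y,w,h,k,g:cv2.resize(np.clip(im[y:y+h,x:x+w]*g,0,255).astype(np.uint8),None,fx=k,fy=k,interpolation=cv2.INTER_CUBIC)
m=np.hstack([f(A,272,190,32,34,12,2.5),f(B,250,240,32,34,12,2.5)]);print(m.shape)
cv2.imwrite("pics/lens.png",m)
E
```

```text
(408, 768, 3)
```

View pics/lens.png

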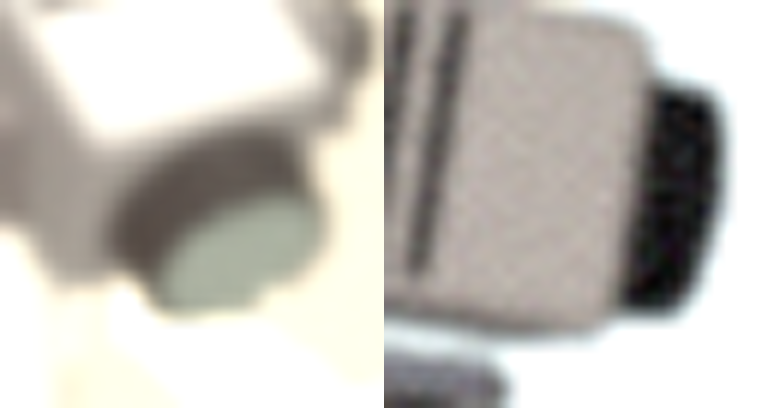

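Left panel: the glass ellipse is centred at about scene (292,211). Right panel: the barrel's front upper rim ends at about top (278,256). I'll fit the ellipse for centre and tilt.

```bash
python3 - <<'E'
from h import *
from scipy.optimize import least_squares
np.set_printoptions(precision=4,suppress=True)
A=np.load("A.npy");k=8
c=cv2.resize(np.clip(A[190:224,272:304]*2.5,0,255).astype(np.uint8),None,fx=k,fy=k,interpolation=cv2.INTER_CUBIC)
h=c.astype(int);m=((h[...,1]-h[...,2]>3)&(h[...,1]>110)&(h[...,1]<205)&(abs(h[...,1]-h[...,0])<40)).astype(np.uint8)
m=cv2.morphologyEx(m,cv2.MORPH_OPEN,np.ones((9,9),np.uint8))
n,l,st,ce=cv2.connectedComponentsWithStats(m);i=1+np.argmax(st[1:,4])
ct=max(cv2.findContours((l==i).astype(np.uint8),0,2)[0],key=cv2.contourArea)
e=cv2.fitEllipse(cv2.convexHull(ct));print("ell px",np.array(e[0])/k+[272,190]-.5+.5/k,np.array(e[1])/k,e[2],"area",st[i,4]/k/k)
yaw=np.radians(80.7);ex=np.array([np.cos(yaw),np.sin(yaw),0]);ey=np.array([-ex[1],ex[0],0]);o=np.array([.581,-.2075,0])+.085*ey
ctr=np.array(e[0])/k+[272,190]-.5
for T in(20,24,28,32,36):
    t=np.radians(T);n_=-ex*np.cos(t)-np.array([0,0,1])*np.sin(t);up=np.cross(n_,ey);up*=np.sign(up[2])
    F=lambda p:(lambda L:np.r_[proj("scene",L)-ctr,(proj("top",L+.017*up)-[278.2,255.8])*[1,.3],p[1]*200])(o+ex*p[0]+ey*p[1]+[0,0,p[2]])
    r=least_squares(F,[.062,0,.19]);L=o+ex*r.x[0]+ey*r.x[1]+[0,0,r.x[2]]
    a=np.linspace(0,2*np.pi,40);pp=np.array([proj("scene",L+.017*(np.cos(q)*ey+np.sin(q)*up)) for q in a],np.float32)
    e2=cv2.fitEllipse(pp);print(T,"st",r.x,"L",L,r.fun,"pred",e2[1],e2[2],e2[1][0]/e2[1][1])
E
```

```text
ell px [291.4133 210.974 ] [ 6.3181 12.9134] 60.7432746887207 area 60.9375
20 st [ 0.0694 -0.0017  0.1911] L [ 0.5101 -0.1255  0.1911] [-0.093  -0.0066  0.0351  0.165  -0.3488] pred (10.193452835083008, 18.27131462097168) 55.994895935058594 0.5578937830441077
24 st [ 0.0706 -0.0022  0.1904] L [ 0.5107 -0.1245  0.1904] [-0.1671 -0.0042  0.0687  0.0964 -0.4454] pred (9.237584114074707, 18.249982833862305) 58.30162811279297 0.5061694686602467
28 st [ 0.0718 -0.0027  0.1897] L [ 0.5114 -0.1234  0.1897] [-0.2388 -0.0019  0.1013  0.0311 -0.5396] pred (8.23944091796875, 18.229284286499023) 60.447166442871094 0.4519892711350739
32 st [ 0.0729 -0.0032  0.189 ] L [ 0.512  -0.1223  0.189 ] [-0.3077  0.0004  0.1325 -0.0306 -0.6311] pred (7.2039361000061035, 18.20929718017578) 62.46158981323242 0.395618569389319
36 st [ 0.074  -0.0036  0.1884] L [ 0.5126 -0.1214  0.1884] [-0.3735  0.0025  0.1623 -0.0884 -0.7194] pred (6.136120319366455, 18.190099716186523) 64.37023162841797 0.3373329676640644
```

Plan: grip the vial from above, closing along roughly world x. Carry it at z ≈ 0.38 over the camera arc, starting with the arc towards the vial side.

servo_tool --rows '[[[0,0,3.8,-0.035,-0.012,-0.016,0.2],[0,0,3.8,-0.035,-0.012,-0.016,0.2],[0,0,3.8,-0.035,-0.012,-0.016,0.2],[0,0,3.8,-0.035,-0.012,-0.016,0.2],[0,0,3.8,-0.035,-0.012,-0.016,0.2],[0,0,3.8,-0.035,-0.012,-0.016,0.2],[0,0,3.8,-0.035,-0.012,-0.016,0.2],[0,0,3.8,-0.035,-0.012,-0.016,0.2]]]' --squeeze 25

```text
t: 1.37
tcp_pos: [0.383, 0.3662, 0.3792]
tool_rot: [0.414, 0.91, 0.0, 0.0]
force: [0.2, 0.3, 0.4]
finger_gap: 0.598
gripper_force: 0.0
```

servo_tool --rows '[[[0,0,4.2,-0.0375,-0.003,0,0.2],[0,0,4.2,-0.0375,-0.003,0,0.2],[0,0,4.2,-0.0375,-0.003,0,0.2],[0,0,4.2,-0.0375,-0.003,0,0.2],[0,0,4.2,-0.0375,-0.003,0,0.2],[0,0,4.2,-0.0375,-0.003,0,0.2],[0,0,4.2,-0.0375,-0.003,0,0.2],[0,0,4.2,-0.0375,-0.003,0,0.2]]]'

```text
t: 2.03
tcp_pos: [0.494, 0.0909, 0.3785]
tool_rot: [0.659, 0.752, 0.0, 0.0]
force: [0.9, 1.6, -0.1]
finger_gap: 0.602
gripper_force: 0.0
```

servo_tool --rows '[[[0,0,4.2,-0.0375,0.002,0,0.2],[0,0,4.2,-0.0375,0.002,0,0.2],[0,0,4.2,-0.0375,0.002,0,0.2],[0,0,4.2,-0.0375,0.002,0,0.2],[0,0,4.2,-0.0375,0.002,0,0.2],[0,0,4.2,-0.0375,0.002,0,0.2],[0,0,4.2,-0.0375,0.002,0,0.2],[0,0,4.2,-0.0375,0.002,0,0.2]]]'

```text
t: 2.7
tcp_pos: [0.4729, -0.2047, 0.3784]
tool_rot: [0.848, 0.529, 0.0, 0.0]
force: [0.3, -0.5, -0.4]
finger_gap: 0.602
gripper_force: 0.0
```

```bash
cat >> h.py <<'E'
from scipy.spatial.transform import Rotation as Ro
def go(P,R=None):
    """shift in tool axes and turn (deg) from measured pose to world P / rotation R"""
    s=manip.sense();C=Ro.from_quat(s["tool_rot"]);np.set_printoptions(precision=4,suppress=True)
    print("tcp",s["tcp_pos"],"t",s["t"],"gap",s["finger_gap"]);print("shift",C.inv().apply(np.array(P)-s["tcp_pos"]))
    if R is not None:print("turn",np.degrees((C.inv()*R).as_rotvec()))
def down(yaw): # tool down, tool y at yaw deg
    a=np.radians(yaw);y=np.array([np.cos(a),np.sin(a),0]);z=np.array([0,0,-1.]);return Ro.from_matrix(np.c_[np.cross(y,z),y,z])
E
python3 - <<'E'
from h import *
b=blob(cv2.imread("pics/top0.png"),(100,120,50),(125,255,255),(412,262,438,290));print("blue",b[:2],onz("top",b[0],.06))
p=blob(cv2.imread("pics/top0.png"),(126,80,40),(160,255,255),(382,348,408,376));print("purple",onz("top",p[0],.06))
go([.481,-.329,.032],down(-15))
print(manip.sense()["q"])
E
```

```text
blue (array([424.59090909, 277.02272727]), np.int32(132)) [ 0.48021275 -0.39479014  0.06      ]
purple [ 0.32593056 -0.33311192  0.06      ]
tcp [ 0.4729 -0.2047  0.3784] t 2.7 gap 0.6019412366016409
shift [-0.1081  0.0616  0.3465]
turn [  0.0486   0.0072 -11.0742]
[-0.6257  0.2427  1.5258  0.0001  1.3722 -0.1706]
```

servo_tool --rows '[[[0,0,-1.4,-0.0135,0.0077,0.031,0.2],[0,0,-1.4,-0.0135,0.0077,0.031,0.2],[0,0,-1.4,-0.0135,0.0077,0.031,0.2],[0,0,-1.4,-0.0135,0.0077,0.031,0.2],[0,0,-1.4,-0.0135,0.0077,0.031,0.2],[0,0,-1.4,-0.0135,0.0077,0.031,0.2],[0,0,-1.4,-0.0135,0.0077,0.031,0.2],[0,0,0,0,0,0,0.2]]]'

```text
t: 3.37
tcp_pos: [0.4863, -0.311, 0.155]
tool_rot: [0.799, 0.601, -0.001, -0.005]
force: [-0.1, 0.2, -0.3]
finger_gap: 0.597
gripper_force: 0.0
```

```bash
python3 - <<'E'
from h import *
go([.481,-.329,.032],down(-15))
E
```

```text
tcp [ 0.4863 -0.311   0.155 ] t 3.3667 gap 0.5972055538518909
shift [-0.0193  0.001   0.123 ]
turn [-0.493  -0.2236 -1.1579]
```

servo_tool --rows '[[[0,0,-0.6,-0.0064,0.0003,0.01,0.2],[0,0,-0.5,-0.0064,0.0003,0.01,0.2],[0,0,0,-0.0064,0.0003,0.01,0.2],[0,0,0,0,0,0.025,0.2],[0,0,0,0,0,0.025,0.2],[0,0,0,0,0,0.02,0.2],[0,0,0,0,0,0,0.2]]]'

```text
t: 3.95
tcp_pos: [0.4826, -0.3277, 0.0589]
tool_rot: [0.793, 0.609, -0.0, -0.003]
force: [-0.1, 0.3, 0.5]
finger_gap: 0.599
gripper_force: 0.0
```

```bash
python3 - <<'E'
from h import *
go([.481,-.329,.032],down(-15))
t=manip.snapshot("top");s=manip.snapshot("scene")
for n,im,b in(("s",s,(336,314,370,338)),("t",t,(375,262,402,292))):
    r=blob(im,(8,110,90),(25,255,255),b);print(n,None if r is None else r[:2])
m=np.hstack([cv2.resize(s[250:400,290:410],None,fx=3.3,fy=3.3),cv2.resize(t[225:375,320:440],None,fx=3.3,fy=3.3)]);cv2.imwrite("pics/g1.png",m)
E
```

```text
tcp [ 0.4826 -0.3277  0.0589] t 3.95 gap 0.5989629763847325
shift [-0.0017 -0.0011  0.0269]
turn [-0.2613 -0.1493  0.0315]
s (array([353.7125, 327.4375]), np.int32(80))
t None
```

View pics/g1.png

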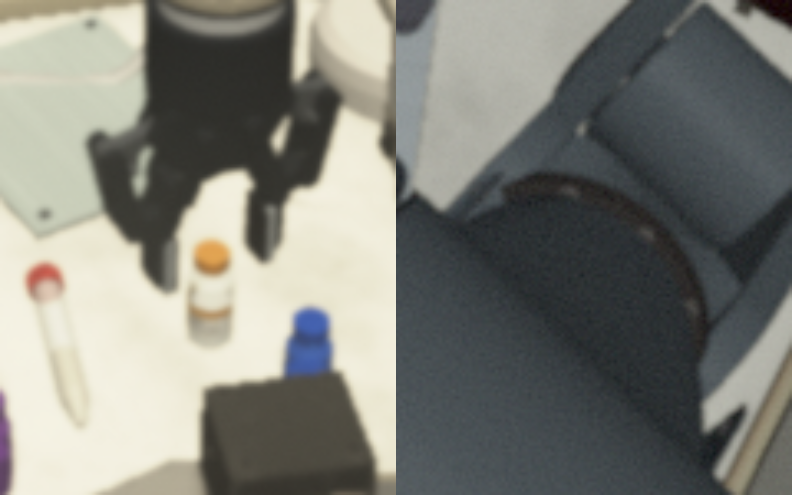

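The fingers straddle the orange-capped vial in the left panel: the tips at (160,285) and (265,255), the cap between them at (211,255). I'll go down and close.

servo_tool --rows '[[[0,0,0,-0.0008,-0.0005,0.009,0.2],[0,0,0,-0.0008,-0.0005,0.009,0.2],[0,0,0,0,0,0.009,0.2],[0,0,0,0,0,0,-0.2],[0,0,0,0,0,0,-0.6],[0,0,0,0,0,0,-1],[0,0,0,0,0,0,-1],[0,0,0,0,0,0,-1]]]'

```text
t: 4.72
tcp_pos: [0.483, -0.3305, 0.0346]
tool_rot: [0.793, 0.609, 0.0, 0.0]
force: [-0.1, 0.3, 0.2]
finger_gap: 0.282
gripper_force: 25.4
```

servo_tool --rows '[[[0,0,0,0,0,0,-1],[0,0,0,0,0,0,-1],[0,0,0,0,0,-0.01,-1],[0,0,0,0,0,-0.025,-1],[0,0,0,0,0,-0.03,-1],[0,0,0,0,0,-0.03,-1],[0,0,0,0,0,-0.02,-1],[0,0,0,0,0,0,-1]]]'

```text
t: 5.38
tcp_pos: [0.4851, -0.3325, 0.1548]
tool_rot: [0.793, 0.609, 0.001, 0.005]
force: [0.4, -0.5, 0.8]
finger_gap: 0.278
gripper_force: 25.4
```

```bash
python3 - <<'E'
from h import *
go([.580,-.208,.15],down(-12))
s=manip.snapshot("scene");tc=manip.sense()["tcp_pos"]
m=cv2.inRange(cv2.cvtColor(s,cv2.COLOR_BGR2HSV),(8,110,90),(25,255,255));p=proj("scene",tc+[0,0,.022]).astype(int)
r=blob(s,(8,110,90),(25,255,255),(p[0]-30,p[1]-30,p[0]+30,p[1]+30));print(p,r and r[:2], proj("scene",tc))
E
```

```text
tcp [ 0.4851 -0.3325  0.1548] t 5.3833 gap 0.2783649320934593
shift [0.1448 0.0596 0.0046]
turn [ 0.5048  0.3129 -2.9527]
[357 270] (array([358.5714, 270.1735]), np.int32(98)) [356.9537 281.9173]
```

servo_tool --rows '[[[0,0,-0.5,0.015,0.006,0,-1],[0,0,-0.5,0.025,0.01,0,-1],[0,0,-0.5,0.03,0.0125,0,-1],[0,0,-0.5,0.03,0.0125,0,-1],[0,0,-0.5,0.025,0.01,0,-1],[0,0,-0.5,0.015,0.006,0,-1],[0,0,0,0.004,0.002,0,-1],[0,0,0,0,0,0,-1]]]'

```text
t: 6.1
tcp_pos: [0.574, -0.203, 0.1483]
tool_rot: [0.776, 0.63, -0.0, -0.001]
force: [0.0, -0.4, 0.7]
finger_gap: 0.284
gripper_force: 25.4
```

servo_tool --rows '[[[0,0,0,0,0,0,-1],[0,0,0,0,0,0,-1]]]'

```text
t: 6.27
tcp_pos: [0.5733, -0.2054, 0.1489]
tool_rot: [0.777, 0.629, -0.0, -0.0]
force: [-0.4, -0.3, -0.4]
finger_gap: 0.282
gripper_force: 25.4
```

```bash
python3 - <<'E'
from h import *
go([.580,-.208,.1165],down(-15))
s=manip.snapshot("scene");t=manip.snapshot("top");tc=manip.sense()["tcp_pos"]
p=proj("scene",tc+[0,0,.022]).astype(int)
r=blob(s,(8,110,90),(25,255,255),(p[0]-30,p[1]-30,p[0]+30,p[1]+30));print(p,r and r[:2])
cv2.imwrite("pics/p1.png",np.hstack([cv2.resize(s[190:310,280:400],None,fx=3.3,fy=3.3),cv2.resize(t[165:285,260:380],None,fx=3.3,fy=3.3)]))
E
```

```text
tcp [ 0.5733 -0.2054  0.1489] t 6.2667 gap 0.2817340025545122
shift [-0.0012  0.0072  0.0324]
turn [-0.0642  0.0068  2.9582]
[345 225] (array([345.6538, 225.641 ]), np.int32(78))
```

View pics/p1.png

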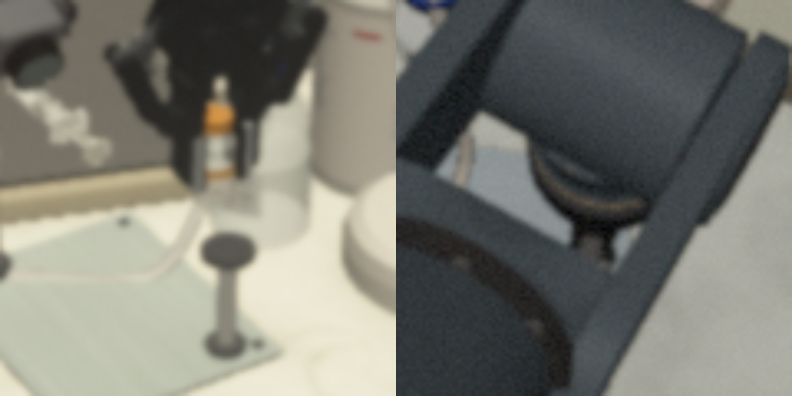

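The vial hangs upright in the jaws over the pedestal: left panel cap (219,115), disc (228,250). The remaining 7 mm shift in +x lines them up. Lowering now.

servo_tool --rows '[[[0,0,0,-0.0006,0.0036,0,-1],[0,0,0,-0.0006,0.0036,0,-1],[0,0,0,0,0,0.01,-1],[0,0,0,0,0,0.01,-1],[0,0,0,0,0,0.008,-1],[0,0,0,0,0,0.003,-1],[0,0,0,0,0,0,-1],[0,0,0,0,0,0,-1]]]'

```text
t: 7.03
tcp_pos: [0.5807, -0.2068, 0.1177]
tool_rot: [0.777, 0.63, -0.0, -0.001]
force: [-0.1, 0.1, -0.9]
finger_gap: 0.279
gripper_force: 25.4
```

servo_tool --rows '[[[0,0,0,0,0,0.001,-1],[0,0,0,0,0,0.001,-1],[0,0,0,0,0,0.001,-1],[0,0,0,0,0,0,-1],[0,0,0,0,0,0,-1]]]'

```text
t: 7.45
tcp_pos: [0.581, -0.2071, 0.1155]
tool_rot: [0.777, 0.63, 0.0, 0.0]
force: [-0.1, -0.1, 0.8]
finger_gap: 0.283
gripper_force: 25.4
```

```bash
python3 - <<'E'
from h import *
go([.580,-.208,.1146]);print(manip.sense()["force"])
s=manip.snapshot("scene");p=proj("scene",np.array([.58,-.208,.1366])).astype(int)
r=blob(s,(8,110,90),(25,255,255),(p[0]-30,p[1]-30,p[0]+30,p[1]+30));print(proj("scene",np.array([.58,-.208,.1356])),r and r[:2])
print(onz("scene",r[0],.1356))
d=blob(s,(0,0,0),(180,255,100),(338,258,362,276));print("disc",d[:2])
E
```

```text
tcp [ 0.581  -0.2071  0.1155] t 7.45 gap 0.28344141593560396
shift [-0.0011 -0.0008  0.0009]
[-0.112  -0.1249  0.7725]
[348.3285 240.8514] (array([348.8194, 240.0694]), np.int32(72))
[ 0.5826 -0.2066  0.1356]
disc (array([349.5946, 268.4324]), np.int32(37))
```

servo_tool --rows '[[[0,0,0,0,0,0.0007,-1],[0,0,0,0,0,0.0006,-1],[0,0,0,0,0,0,-1],[0,0,0,0,0,0,-1]]]'

```text
t: 7.83
tcp_pos: [0.581, -0.2071, 0.1141]
tool_rot: [0.777, 0.63, 0.0, 0.0]
force: [0.0, 0.5, 1.4]
finger_gap: 0.276
gripper_force: 25.5
```

servo_tool --rows '[[[0,0,0,0,0,0,-0.4],[0,0,0,0,0,0,-0.35],[0,0,0,0,0,0,-0.25],[0,0,0,0,0,0,-0.15],[0,0,0,0,0,0,0],[0,0,0,0,0,0,0.1],[0,0,0,0,0,0,0.1],[0,0,0,0,0,0,0.1]]]'

```text
t: 8.5
tcp_pos: [0.5809, -0.2071, 0.114]
tool_rot: [0.777, 0.63, 0.0, 0.0]
force: [-0.6, 0.8, -0.6]
finger_gap: 0.55
gripper_force: 0.0
```

servo_tool --rows '[[[0,0,0,0,0,0,0.1],[0,0,0,0,0,-0.005,0.1],[0,0,0,0,0,-0.015,0.1],[0,0,0,0,0,-0.025,0.1],[0,0,0,0,0,-0.03,0.1],[0,0,0,0,0,-0.03,0.1],[0,0,0,0,0,-0.02,0.1],[0,0,0,0,0,0,0.1]]]'

```text
t: 9.17
tcp_pos: [0.5836, -0.2085, 0.2449]
tool_rot: [0.777, 0.63, 0.002, 0.005]
force: [0.4, -0.4, -0.1]
finger_gap: 0.55
gripper_force: 0.0
```

```bash
python3 - <<'E'
from h import *
s=manip.snapshot("scene")
r=blob(s,(8,110,90),(25,255,255),(318,210,378,270));print(r and r[:2],onz("scene",r[0],.1356))
# tube: axis at z=.0105; above it
cap=np.array([.436,-.2425]);u=np.array([-.504,-.864])
print(onz("scene",(302.47,332.76),.0135))
go([.408,-.291,.013],down(-30.3))
cv2.imwrite("pics/v1.png",cv2.resize(s[200:290,310:390],None,fx=5,fy=5))
E
```

```text
(array([347.80597015, 240.82089552]), np.int32(67)) [ 0.57932965 -0.207273    0.1356    ]
[ 0.43647103 -0.24333092  0.0135    ]
tcp [ 0.5824 -0.2078  0.2423] t 9.2167 gap 0.5477461996680268
shift [-0.117  -0.1548  0.2286]
turn [ 0.3854  0.0592 18.3392]
```

View pics/v1.png

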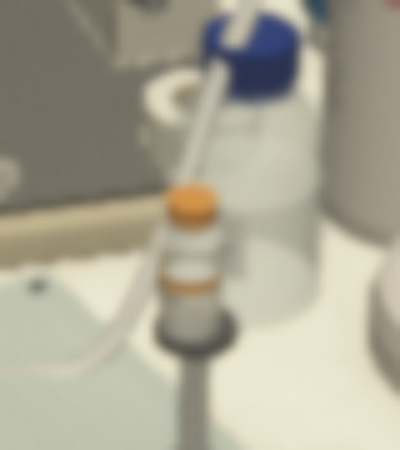

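The vial stands upright on the disc: crop vial centre x≈192, disc centre x≈196, cap at (192,205). Next is the tube.

servo_tool --rows '[[[0,0,0,-0.0205,-0.027,0,0.1],[0,0,0,-0.0235,-0.031,0,0.1],[0,0,0,-0.0235,-0.031,0,0.1],[0,0,0,-0.0235,-0.031,0.01,0.1],[0,0,0,-0.0235,-0.031,0.01,0.1],[0,0,6,-0.002,-0.004,0.035,0.1],[0,0,6,0,0,0.035,0.1],[0,0,6,0,0,0.03,0.1]]]'

```text
t: 9.88
tcp_pos: [0.4033, -0.2886, 0.1171]
tool_rot: [0.868, 0.497, -0.0, -0.001]
force: [0.0, -1.0, 0.3]
finger_gap: 0.554
gripper_force: 0.0
```

servo_tool --rows '[[[0,0,0,0,0,0.01,0.1],[0,0,0,0,0,0,0.1],[0,0,0,0,0,0,0.1]]]'

```text
t: 10.13
tcp_pos: [0.4051, -0.2886, 0.1087]
tool_rot: [0.865, 0.501, -0.0, -0.001]
force: [0.7, -0.7, 0.7]
finger_gap: 0.553
gripper_force: 0.0
```

```bash
python3 - <<'E'
from h import *
go([.4084,-.290,.024],down(-30.3))
s=manip.snapshot("scene");r=blob(s,(0,100,50),(10,255,255),(294,322,316,348));print(r and r[:2])
cv2.imwrite("pics/t1.png",cv2.resize(s[270:390,240:380],None,fx=4,fy=4))
E
```

```text
tcp [ 0.4051 -0.2886  0.1087] t 10.1333 gap 0.5532259533525251
shift [0.0004 0.0037 0.0847]
turn [-0.0897 -0.0292  0.4778]
(array([302.4667, 332.7556]), np.int32(45))
```

View pics/t1.png

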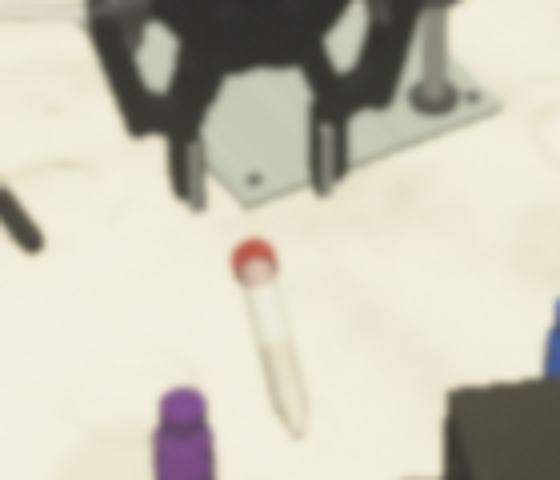

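servo_tool --rows '[[[0,0,0.4,0.0002,0.002,0.015,0.1],[0,0,0,0.0002,0.0017,0.02,0.1],[0,0,0,0,0,0.02,0.1],[0,0,0,0,0,0.018,0.1],[0,0,0,0,0,0.008,0.1],[0,0,0,0,0,0.003,0.1],[0,0,0,0,0,0,0.1],[0,0,0,0,0,0,0.1]]]'

```text
t: 10.85
tcp_pos: [0.4092, -0.291, 0.0261]
tool_rot: [0.867, 0.498, 0.0, 0.001]
force: [0.3, 0.5, -0.5]
finger_gap: 0.55
gripper_force: 0.0
```

servo_tool --rows '[[[0,0,0,0,0,0,-0.2],[0,0,0,0,0,0,-0.4],[0,0,0,0,0,0,-0.7],[0,0,0,0,0,0,-1],[0,0,0,0,0,0,-1],[0,0,0,0,0,0,-1],[0,0,0,0,0,0,-1]]]' --squeeze 40

```text
t: 11.43
tcp_pos: [0.409, -0.2909, 0.0261]
tool_rot: [0.868, 0.497, 0.0, 0.001]
force: [0.1, -0.2, 5.5]
finger_gap: 0.235
gripper_force: 40.9
```

servo_tool --rows '[[[0,0,0,0,0,-0.005,-1],[0,0,0,0,0,-0.015,-1],[0,0,0,0,0,-0.025,-1],[0,0,0,0,0,-0.025,-1],[0,0,0,0,0,-0.025,-1],[0,0,0,0,0,-0.015,-1],[0,0,0,0,0,0,-1],[0,0,0,0,0,0,-1]]]'

```text
t: 12.1
tcp_pos: [0.4088, -0.2907, 0.136]
tool_rot: [0.868, 0.497, 0.0, 0.001]
force: [-0.6, -0.0, -0.3]
finger_gap: 0.233
gripper_force: 40.2
```

```bash
python3 - <<'E'
from h import *
yaw=np.radians(80.7);ex=np.array([np.cos(yaw),np.sin(yaw),0]);T=np.radians(27.5);k=np.array([0,0,1.])
X=ex*np.cos(T)+k*np.sin(T);z=ex*np.sin(T)-k*np.cos(T)
x=-X if False else None
s=manip.sense();C=Ro.from_quat(s["tool_rot"]).as_matrix()
# tool x sign: along or against the cap direction
sg=np.sign(C[:,0]@X);xt=sg*X;R=Ro.from_matrix(np.c_[xt,np.cross(z,xt),z])
L=np.array([.5108,-.1245,.190])
print("force",s["gripper_force"],"sg",sg)
for g in(.0156,):
    G=L-.139*X-g*z;print("goal",G);go(G,R)
G2=G-.04*X;print("standoff");go(G2,R)
im=manip.snapshot("scene");p=proj("scene",s["tcp_pos"]).astype(int);r=blob(im,(0,100,50),(10,255,255),(p[0]-60,p[1]-60,p[0]+40,p[1]+40));print(r[:2])
t=manip.snapshot("top");p=proj("top",s["tcp_pos"]).astype(int);r2=blob(t,(0,100,40),(10,255,255),(p[0]-70,p[1]-50,p[0]+20,p[1]+40));print(r2 and r2[:2],tri(r[0],r2[0]) if r2 else 0)
E
```

```text
force 40.22055208683014 sg 1.0
goal [ 0.48971106 -0.25328248  0.13965431]
tcp [ 0.4088 -0.2907  0.136 ] t 12.1 gap 0.2331466250560042
shift [ 0.0732  0.0509 -0.0036]
turn [  5.1725  27.2522 -20.6299]
standoff
tcp [ 0.4088 -0.2907  0.136 ] t 12.1 gap 0.2331466250560042
shift [0.0401 0.0636 0.0149]
turn [  5.1725  27.2522 -20.6299]
(array([302.9286, 282.8929]), np.int32(28))
(array([345.    , 302.8947]), np.int32(19)) (array([ 0.4364, -0.2432,  0.1249]), np.float64(0.005855951124514036))
```

servo_tool --rows '[[[0.86,4.54,-3.44,0,0,-0.005,-1],[0.86,4.54,-3.44,0,0,0,-1],[0.86,4.54,-3.44,0,0,0,-1],[0.86,4.54,-3.44,0,0,0,-1],[0.86,4.54,-3.44,0,0,0,-1],[0.86,4.54,-3.44,0,0,0,-1],[0,0,0,0,0,0,-1],[0,0,0,0,0,0,-1]]]'

```text
t: 12.87
tcp_pos: [0.4079, -0.2906, 0.1383]
tool_rot: [0.741, 0.627, 0.181, -0.156]
force: [0.2, 1.0, -0.0]
finger_gap: 0.236
gripper_force: 40.2
```

```bash
cat >> h.py <<'E'
yaw=np.radians(80.7);ex=np.array([np.cos(yaw),np.sin(yaw),0]);T=np.radians(27.5);k=np.array([0,0,1.])
X=ex*np.cos(T)+k*np.sin(T);Z=ex*np.sin(T)-k*np.cos(T);RG=Ro.from_matrix(np.c_[X,np.cross(Z,X),Z])
L=np.array([.5108,-.1245,.190]);G=L-.139*X-.0156*Z
E
python3 -c "
from h import *
go(G-.04*X,RG)"
```

```text
tcp [ 0.4079 -0.2906  0.1383] t 12.8667 gap 0.23597346753244527
shift [0.0053 0.0747 0.0217]
turn [-0.1594 -0.1216 -0.2605]
```

servo_tool --rows '[[[0,0,0,0.001,0.012,0.004,-1],[0,0,0,0.001,0.018,0.005,-1],[0,0,0,0.001,0.018,0.005,-1],[0,0,0,0.001,0.016,0.005,-1],[0,0,0,0.001,0.01,0.003,-1],[0,0,0,0,0,0,-1],[0,0,0,0,0,0,-1],[0,0,0,0,0,0,-1]]]'

```text
t: 13.53
tcp_pos: [0.4834, -0.2872, 0.1228]
tool_rot: [0.74, 0.629, 0.181, -0.155]
force: [-0.3, -0.3, -0.5]
finger_gap: 0.232
gripper_force: 40.2
```

```bash
python3 - <<'E'
from h import *
go(G,RG)
s=manip.snapshot("scene");t=manip.snapshot("top")
cv2.imwrite("pics/f1.png",np.hstack([cv2.resize(s[170:320,240:360],None,fx=3.3,fy=3.3),cv2.resize(t[200:350,240:360],None,fx=3.3,fy=3.3)]))
E
```

```text
tcp [ 0.4834 -0.2872  0.1228] t 13.5333 gap 0.23222820053821325
shift [0.0384 0.0007 0.001 ]
turn [-0.1549 -0.0804 -0.0328]
```

View pics/f1.png

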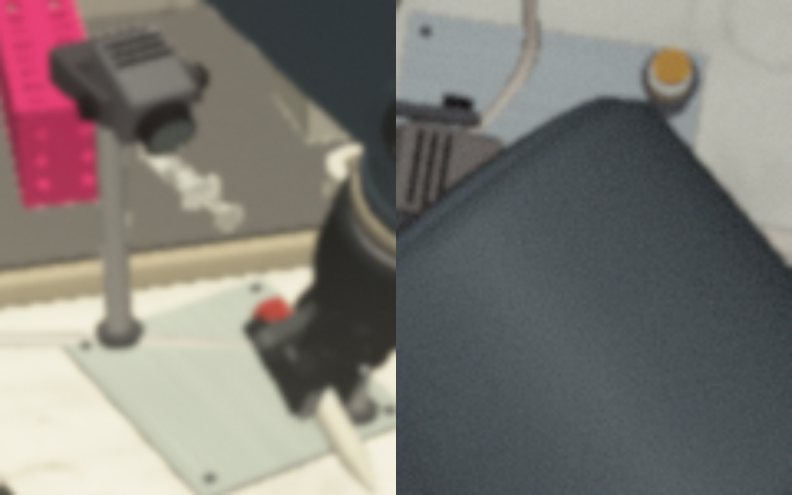

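The tube is held cap-up in line with the lens: left panel nose (375,480), cap (272,310), lens (172,130). In the right panel the vial still stands on the pedestal (671,68). Advancing the last 38 mm.

servo_tool --rows '[[[0,0,0,0.006,0.0002,0.0003,-1],[0,0,0,0.008,0.0002,0.0003,-1],[0,0,0,0.008,0.0002,0.0003,-1],[0,0,0,0.008,0,0,-1],[0,0,0,0.006,0,0,-1],[0,0,0,0.0025,0,0,-1],[0,0,0,0,0,0,-1],[0,0,0,0,0,0,-1]]]'

```text
t: 14.3
tcp_pos: [0.4902, -0.2539, 0.1399]
tool_rot: [0.74, 0.629, 0.181, -0.155]
force: [-0.3, -0.3, -0.5]
finger_gap: 0.232
gripper_force: 40.2
```

```bash
python3 - <<'E'
from h import *
go(G,RG)
s=manip.snapshot("scene");t=manip.snapshot("top")
V=L-.08*X
r=blob(s,(0,100,50),(10,255,255),(280,225,340,280));print("cap",r and r[:2],"expect end",proj("scene",V),"cap centre",proj("scene",V-.006*X),"nose",proj("scene",L-.2*X))
r=blob(t,(8,110,90),(25,255,255),(310,200,345,240));print("vial",r and r[:2],r and onz("top",r[0],.138))
cv2.imwrite("pics/f2.png",cv2.resize(s[170:310,240:370],None,fx=4.2,fy=4.2))
print(manip.sense()["force"],manip.sense()["gripper_force"])
E
```

```text
tcp [ 0.4902 -0.2539  0.1399] t 14.3 gap 0.23168256614587066
shift [ 0.0004 -0.0006  0.0004]
turn [-0.0799 -0.0379 -0.009 ]
cap (array([312.7619, 245.4524]), np.int32(42)) expect end [310.8762 245.1401] cap centre [312.3941 247.7727] nose [342.5201 300.0177]
vial (array([323.122 , 219.5854]), np.int32(82)) [ 0.5794 -0.2064  0.138 ]
[-0.455   0.6505  0.141 ] 40.203039050102234
```

View pics/f2.png

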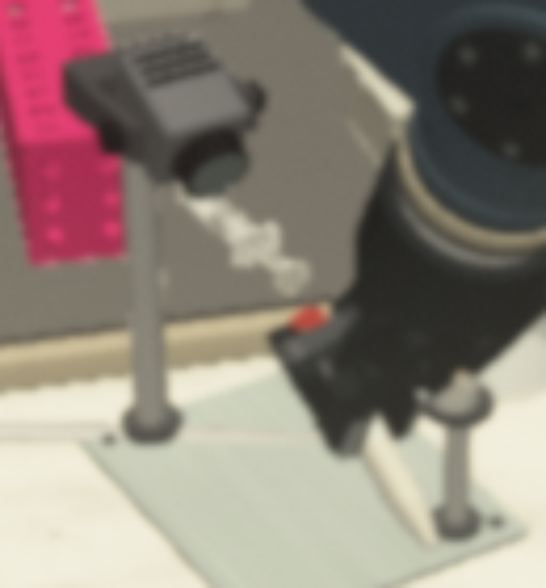

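The scene shows the cap (308,318 in the crop) on the lens axis, with the nose at (435,540), within about 1.5 px of the prediction. The vial is unmoved. I'll make a small trim, let it settle and hand in.

servo_tool --rows '[[[0,0,0,0,-0.0005,0.001,-1],[0,0,0,0,-0.0005,0.001,-1],[0,0,0,0,0,0,-1],[0,0,0,0,0,0,-1],[0,0,0,0,0,0,-1],[0,0,0,0,0,0,-1],[0,0,0,0,0,0,-1],[0,0,0,0,0,0,-1]]]'

```text
t: 15.07
tcp_pos: [0.4893, -0.2529, 0.138]
tool_rot: [0.74, 0.629, 0.181, -0.155]
force: [0.4, 0.5, -0.1]
finger_gap: 0.231
gripper_force: 40.2
```

```bash
python3 -c "
from h import *
s=manip.sense();print(s['tcp_pos'],abs(s['qd']).max(),s['gripper_force'],s['force']);print(manip.sign_off())"
```

```text
[ 0.4892691  -0.25290877  0.13797277] 0.0018476225891745177 40.203226804733276 [ 0.40256559  0.46647165 -0.12126804]
the job is handed in; nothing more can be done
None
```

I handed the job in at 15 s of robot time: the vial is standing released on the pedestal and the tube is held still with its cap facing the lens, about 8 cm in front by camera measurement; sign-off returned no verdict.

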